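# Load the calibration standards into the feed magazine in rack order

## Robot

A 6-joint arm with a two-finger parallel gripper is mounted at the origin on a cart in front of the work surface, level with it; the furniture and walls round the work are solid. World frame = base frame: x ahead of the robot, y to its left, z up, the work surface at z = 0. Lengths are in m, angles in degrees, forces in N, time in s.
With the tool pointing down it reaches from about 0.4 to 0.825 m from the base axis. Payload 7 kg.
Tool frame: the origin (TCP) lies on the centre line of the jaws, within the pads' length; the fingertips stand 19 mm ahead of it and the grasp point (between the pads) is the TCP (r.tip_extent is the distance from the TCP to the fingertips, in m); z points along the fingers, y is the line along which they close (so a half turn about z gives the same grasp; the last joint's range is limited). The gripper opens to 88 mm and grips with 3 to 60 N. Pads are 19 mm wide; open, the fingers measure 130 mm over their backs; the gripper's body (78 mm by 193 mm) begins 47 mm behind the grasp point.
Start: joints at [90.017, 20.546, 0.682, 0, -70.136, -16.507], TCP at [0.192, 0.647, 0.246] pointing down, gripper open.
Joint ranges: [-176.03, 176.03], [-82.01, 121.73], [-58.28, 71.71], [-173.87, 95.51], [-174.79, -0.11], [-173.66, 173.66]. Speed limits (degrees/s): [136.94, 136.94, 172.46, 180, 180, 180].

## Interface

Orientations are given as [roll, pitch, yaw] about the fixed x, y, z axes, in that order (R = Rz(yaw) Ry(pitch) Rx(roll)).
In Python, from plant import r gives the robot as it stands. The module is installed in compiled form; this text tells all that it offers.
- The arm moves only by the tool jog_arm, never from a script. Its argument "deltas" is a list that holds one entry, the list of rows, each a list of 5 numbers: the opening, from -1 (shut) to 1 (fully open), then the shift along the world's x, y, z in cm, then the turn about the world's z in rad. In form: [[[claw, dx, dy, dz, turn], ...]]. A call has 1 to 8 rows; each row shifts and turns the commanded pose from where the row before left it; what a row does not reach is not made up. A row lasts 1/8 s, in which the tool goes at most 62.5 mm and 10.7 degrees, less where a joint would pass 70% of its speed; a pose out of reach is approached as far as the arm can. A call with a gripper value outside its range is refused whole. The fingers move at their own pace and stop on an object; "force" is the grip in N (left out, the last holds). Time passes only in rows, so rows that do not move let the fingers close. It gives the time, the measured TCP pose, the force, the opening and the grip force at its end, in the units of the state.
- r.get_state(): the state, without advancing time (a new reading comes with each control period).
- r.capture(name): name is "scene" or "side" or "wrist"; returns the picture (420x560x3 uint8, blue, green, red); there is no depth.
- r.camera_info(name): a dict with "fx", "fy", "cx", "cy" (pixels), "view" (4x4, takes a point from world to camera coordinates). Camera axes: x right, y up, looking along -z (the intrinsics and any distortion apply to the point x, -y, -z); pixel columns grow to the right and rows downward; lengths in m; the calibration is good to about 2 mm. A picture is of the moment at which its call begins: read the wrist's pose just before it. camera_info takes no time and is no camera call; for the wrist camera it gives the pose at the moment of the call.
- r.close_job(): hands the job in; it is judged then, once.
The state is a dict: "time_s": time; "joints": joint angles; "qd": joint speeds; "joint_torque": joint torques, N m; "tcp_pos": TCP position; "eef_rot": TCP orientation; "contact_force": force on the tool from outside, world axes, zero at the start; "moment": the same for the moment, N m; "gripper_width": finger opening in m; "gripper_force": force on a finger pad.
Only numpy, scipy, OpenCV 4.12 (cv2) and the standard library are available. Lean on these libraries where they do the work, as an engineer would, in place of code of your own. Each camera call takes 0.05 s, during which the arm holds its last target. There are 200 camera calls.

## Task

Load the four calibration standards from the storage rack into the spectrometer's feed magazine in the same order, because the analyser knows each one only by its place: the standard next to the rack's yellow end cap goes into the pocket next to the magazine's yellow start pin, and the others follow down the row, one to a pocket. Each must end upright, flat on the floor of its pocket.

Things in the scene. Friction and masses are not known exactly. Their poses are not given: they have to be found in the camera images.
- standard_0: grey-brown steel standard, a plain cylinder 38 mm in diameter and 28 mm high, dark burn spots on its top, about 0.25 kg. Loose, standing upright in its cup of the storage rack. Origin: centre of its underside; z up along its axis.
- standard_2: light grey-beige steel standard, a plain cylinder 36 mm in diameter and 34 mm high, the tallest, about 0.26 kg. Loose, standing upright in its cup of the storage rack. Origin: centre of its underside; z up along its axis.
- standard_3: orange-brown bronze standard, a plain cylinder 45 mm in diameter and 20 mm high, the widest and lowest, about 0.27 kg. Loose, standing upright in its cup of the storage rack. Origin: centre of its underside; z up along its axis.
- standard_4: whitish aluminium standard, a plain cylinder 40 mm in diameter and 26 mm high, about 0.10 kg. Loose, standing upright in its cup of the storage rack. Origin: centre of its underside; z up along its axis.
- cup_0: black fixed cup holding the grey-brown steel standard at the start; 53 mm wide, rim 21 mm and bore floor 16 mm above the worktop, bore 41 mm wide. Origin: centre of its underside, 12 mm above the worktop. y axis: along the row, towards the rack's yellow end cap (the other is grey; both 26 mm high). Cups stand 60 mm apart in one row, in any order, on a rail 300 x 74 mm.
- cup_2: black fixed cup holding the light grey-beige steel standard at the start; 53 mm wide, rim 21 mm and bore floor 16 mm above the worktop, bore 39 mm wide. Origin: centre of its underside, 12 mm above the worktop. y axis: along the row, towards the rack's yellow end cap (the other is grey; both 26 mm high). Cups stand 60 mm apart in one row, in any order, on a rail 300 x 74 mm.
- cup_3: black fixed cup holding the orange-brown bronze standard at the start; 53 mm wide, rim 21 mm and bore floor 16 mm above the worktop, bore 48 mm wide. Origin: centre of its underside, 12 mm above the worktop. y axis: along the row, towards the rack's yellow end cap (the other is grey; both 26 mm high). Cups stand 60 mm apart in one row, in any order, on a rail 300 x 74 mm.
- cup_4: black fixed cup holding the whitish aluminium standard at the start; 53 mm wide, rim 21 mm and bore floor 16 mm above the worktop, bore 43 mm wide. Origin: centre of its underside, 12 mm above the worktop. y axis: along the row, towards the rack's yellow end cap (the other is grey; both 26 mm high). Cups stand 60 mm apart in one row, in any order, on a rail 300 x 74 mm.
- magazine: grey feed magazine: fixed plate 78 mm across (x), 306 mm long (y), 18 mm high, steel teeth on its +x edge. Origin: centre of its underside, on the worktop. Four round pockets centred at x = 0, y = +96, +32, -32, -96 mm, each 56 mm wide and 5 mm deep (floor 13 mm above the worktop), mouth bevelled by 3 mm; any standard fits any pocket loosely.
- start_pin: yellow round-headed pin, 20 mm in diameter and 20 mm high, fixed at one end of the magazine's top (at y = +141 or -141 mm of the magazine); it marks the start end, beside pocket one. A flat black plug fills the hole at the other end. Origin: centre of its underside, 18 mm above the worktop.
Mind the look-alikes: they are no part of the job. What is shaped like the standard_3 but blue is not meant.

How it is judged:
By the outcome, as a careful person would: the job done as asked, in the order asked, and still so for the second after the job is handed in, with the robot touching nothing.
It also fails if it takes over 86 s, if anything falls off the work surface, if the arm or the gripper's body presses on something with over 40 N, if the wrist force passes 120 N, or if a joint passes its speed limit or range.

## Working session

There is one attempt and no reset: what is moved stays moved. The work goes in short steps, Python scripts to look and compute and a tool call to move; the robot and the scene stay as the last step left them, time stands still between calls to the robot, and variables do not carry over. Pictures are saved under pics/ and viewed, at most 14 in all, crops included, and the job is handed in when it is done.

Besides the shell and the picture viewer there is one more tool, called after "Request:" as name([rows], argument=value, ...), one row to a line, values as JSON. jog_arm: Moves the arm, as the interface text tells. Its arguments: {"type":"object","properties":{"deltas":{"type":"array"},"force":{"type":"number"}},"required":["deltas"]}

```bash
mkdir -p pics; python3 - <<'E'
from plant import r
import cv2
for n in ("scene","side","wrist"):
    cv2.imwrite(f"pics/{n}0.png", r.capture(n)); i=r.camera_info(n); print(n,i)
print(r.get_state())
E
```

```text
scene {'fx': 535.2315743045418, 'fy': 535.2315743045418, 'cx': 266.01381174722013, 'cy': 220.75000589360394, 'view': array([[ 0.74761405, -0.66413138, -0.00165556, -0.32445863],
       [ 0.47599185,  0.53408326,  0.69870368, -0.36289106],
       [-0.46314683, -0.52314872,  0.71540927, -0.57734721],
       [ 0.        ,  0.        ,  0.        ,  1.        ]])}
side {'fx': 540.54796454267, 'fy': 540.54796454267, 'cx': 274.3415249739967, 'cy': 205.01372236086377, 'view': array([[-0.99869748,  0.04874637,  0.01507087,  0.53329062],
       [-0.00729164, -0.42869762,  0.90341861, -0.00856604],
       [ 0.05049923,  0.902132  ,  0.42849467, -1.15336826],
       [ 0.        ,  0.        ,  0.        ,  1.        ]])}
wrist {'fx': 343.7344009631735, 'fy': 343.7344009631735, 'cx': 279.4401775559871, 'cy': 210.73848480594472, 'view': array([[-0.28375212, -0.95889458,  0.00243396,  0.67321884],
       [ 0.92902564, -0.27554029, -0.24695932,  0.02997135],
       [ 0.23747861, -0.06781402,  0.96902279, -0.38939215],
       [ 0.        ,  0.        ,  0.        ,  1.        ]])}
{'time_s': 0.15, 'joints': array([ 9.00168329e+01,  2.05819283e+01,  6.47193289e-01, -1.37171866e-02,
       -7.01370755e+01, -1.65071444e+01]), 'qd': array([-0.16677793, -0.11218854,  0.08178884,  0.11316044,  0.00648924,
       -0.09206798]), 'joint_torque': array([-6.43981348e-04, -5.83271205e+01,  2.93291152e+01,  7.00123698e+00,
        8.73615732e-03, -1.14731051e-04]), 'tcp_pos': array([0.19152911, 0.64690279, 0.24485207]), 'eef_rot': array([ 1.79927485e+02, -8.04023844e-03, -1.64949752e+01]), 'contact_force': array([ 0.65287795, -0.16132508, -0.28748365]), 'moment': array([-0.02323307,  0.06377221, -0.03912159]), 'gripper_force': 0.0, 'gripper_width': 0.0872221159728208}
```

View pics/scene0.png

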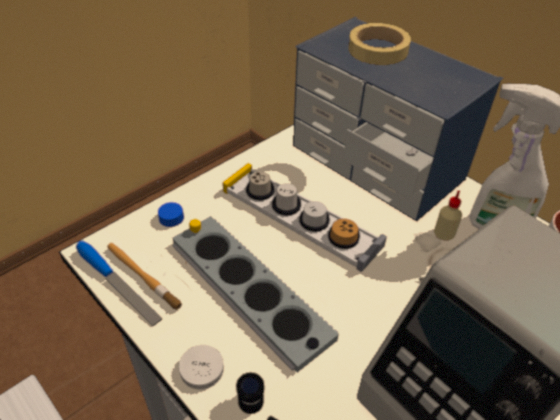

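View pics/side0.png

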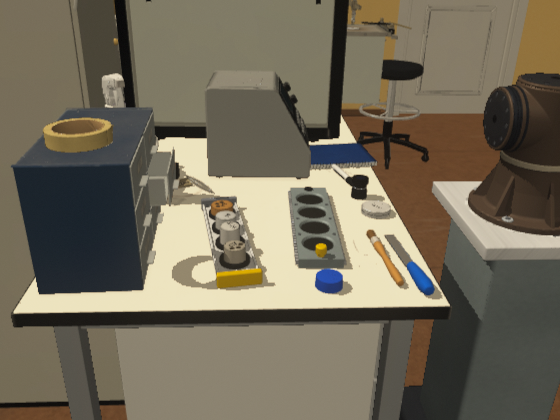

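View pics/wrist0.png

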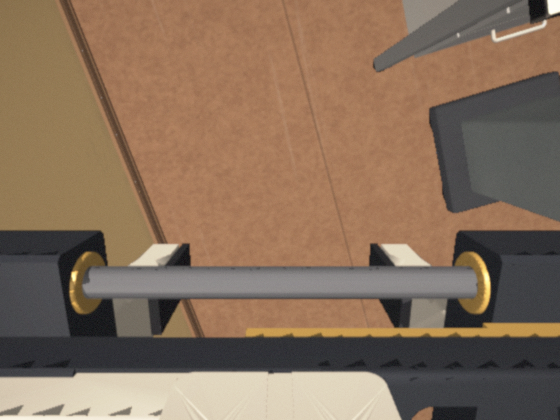

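The scene view shows the rack with its yellow cap at (238,177). From the cap the standards are at (260,182), (286,196), (315,214) and the bronze one at (345,231). The magazine's pin is at (195,225) and its pockets at (212,248), (236,271), (262,297), (292,324). Look-alikes: the blue disc (171,214), the white tin (201,366) and the black jar (250,390). None of these is in the rack, so I choose the four rack discs. The wrist camera sees only floor. Next, a close crop to check.

```bash
python3 - <<'E'
import cv2,numpy as np
a=cv2.imread("pics/scene0.png")[150:370,160:400]; b=cv2.imread("pics/side0.png")[175:300,180:360]
a=cv2.resize(a,None,fx=1.65,fy=1.65,interpolation=3)
b=cv2.resize(b,(400,278),interpolation=3)
c=np.zeros((600,800,3),np.uint8); c[:a.shape[0],:a.shape[1]]=a; c[:278,400:]=b
# magnify standards of the side view
d=cv2.resize(cv2.imread("pics/side0.png")[190:290,195:270],(240,320),interpolation=3); c[280:600,400:640]=d
cv2.imwrite("pics/crop1.png",c)
E
```

```text
(no output)
```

View pics/crop1.png

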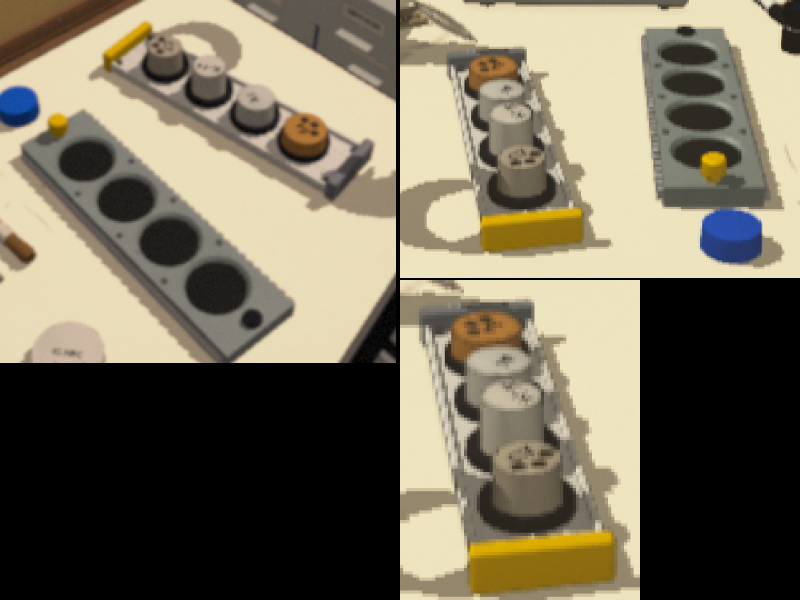

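The crop confirms the order from the yellow cap: grey-brown (0), tall beige (2), whitish (4), bronze (3). Next I triangulate.

```bash
cat > h.py <<'E'
import numpy as np,cv2
from plant import r
def ray(i,p):
    V=i['view'];R=V[:3,:3];o=-R.T@V[:3,3]
    d=R.T@np.array([(p[0]-i['cx'])/i['fx'],-(p[1]-i['cy'])/i['fy'],-1.]);return o,d/np.linalg.norm(d)
def plane(i,p,z):
    o,d=ray(i,p);return o+d*(z-o[2])/d[2]
def tri(vs):
    A=np.zeros((3,3));b=np.zeros(3)
    for i,p in vs:
        o,d=ray(i,p);M=np.eye(3)-np.outer(d,d);A+=M;b+=M@o
    x=np.linalg.solve(A,b);return x,[np.linalg.norm((np.eye(3)-np.outer(ray(i,p)[1],ray(i,p)[1]))@(x-ray(i,p)[0])) for i,p in vs]
def proj(i,X):
    c=i['view'][:3,:3]@X+i['view'][:3,3];return i['cx']-i['fx']*c[0]/c[2],i['cy']+i['fy']*c[1]/c[2]
def ells(img,lo,hi,amin,amax):
    m=cv2.inRange(img,np.array(lo),np.array(hi));cs,_=cv2.findContours(m,cv2.RETR_EXTERNAL,cv2.CHAIN_APPROX_NONE)
    return [cv2.fitEllipse(cv2.convexHull(c)) for c in cs if amin<cv2.contourArea(c)<amax and len(c)>8]
E
python3 - <<'E'
from h import *
np.set_printoptions(precision=4,suppress=True)
S=r.camera_info("scene");D=r.camera_info("side")
s=cv2.imread("pics/scene0.png");d=cv2.imread("pics/side0.png")
T=[((259.4,178.5),(235,245.6)),((286,191.8),(230.3,226.3)),((315,211),(225.6,215.6)),((344.2,227),(221.9,204.7))]
for a,b in T: print("top",*tri([(S,a),(D,b)]))
es=[e for e in ells(s,(0,0,0),(75,75,75),200,2500)]
ed=[e for e in ells(d,(0,0,0),(75,75,75),100,1500)]
print("S",[np.round(e[0]+e[1],1) for e in es if 190<e[0][0]<330 and 230<e[0][1]<360]);print("D",[np.round(e[0]+e[1],1) for e in ed if 280<e[0][0]<350 and 185<e[0][1]<260])
for e in es:
    if 190<e[0][0]<330 and 230<e[0][1]<350: print("pock",plane(S,e[0],.018),plane(S,e[0],.013))
for e in ed:
    if 280<e[0][0]<350 and 185<e[0][1]<260: print("pockD",plane(D,e[0],.018),plane(D,e[0],.013))
for n,im,i in(("S",s,S),("D",d,D)):
    h=cv2.cvtColor(im,cv2.COLOR_BGR2HSV);m=cv2.inRange(h,(22,190,120),(32,255,255))
    k,_,st,c=cv2.connectedComponentsWithStats(m)
    for j in range(1,k):
        if st[j,4]>25: print(n,"yellow",c[j],st[j],plane(i,c[j],.03),plane(i,c[j],.02))
E
```

```text
top [0.6117 0.2179 0.0425] [np.float64(0.00031312652263790463), np.float64(0.0003131265226379537)]
top [0.6203 0.1578 0.0473] [np.float64(0.00042620707723480103), np.float64(0.0004262070772346717)]
top [0.6307 0.0978 0.0387] [np.float64(0.0004697317915769569), np.float64(0.0004697317915768581)]
top [0.6408 0.042  0.0356] [np.float64(0.0006137233093586286), np.float64(0.0006137233093586505)]
S [array([291. , 323.9,  32.4,  38. ]), array([262.4, 296.1,  29.6,  36.4]), array([236.1, 270.4,  27.2,  35. ]), array([211.9, 246.9,  24.6,  33.9])]
D [array([317.6, 243.9,  13.3,  30.2]), array([314.5, 227.3,  11.5,  28.7]), array([311.7, 212.4,   9.9,  27.4]), array([309.1, 199. ,   8.9,  25.7])]
pock [ 0.4577 -0.027   0.018 ] [ 0.4601 -0.0247  0.013 ]
pock [0.4594 0.0367 0.018 ] [0.4618 0.0394 0.013 ]
pock [0.4612 0.1006 0.018 ] [0.4637 0.1039 0.013 ]
pock [0.463  0.1643 0.018 ] [0.4654 0.1681 0.013 ]
pockD [0.4651 0.1723 0.018 ] [0.4638 0.1635 0.013 ]
pockD [0.4633 0.1086 0.018 ] [0.4619 0.0991 0.013 ]
pockD [0.4615 0.0448 0.018 ] [0.4601 0.0346 0.013 ]
pockD [ 0.4599 -0.0193  0.018 ] [ 0.4585 -0.0302  0.013 ]
S yellow [237.3796 175.1759] [224 164  27  23 216] [0.5976 0.2622 0.03  ] [0.6047 0.2714 0.02  ]
S yellow [194.8649 223.8378] [190 220  11  10  74] [0.4672 0.2143 0.03  ] [0.4722 0.2228 0.02  ]
D yellow [320.7339 249.2016] [316 243  11  14 124] [0.4652 0.2119 0.03  ] [0.4625 0.1947 0.02  ]
D yellow [238.8006 277.7533] [217 269  45  19 677] [0.6044 0.2972 0.03  ] [0.6047 0.2818 0.02  ]
```

Request:
jog_arm([
  [[1,3.8,-4.4,0.5,-0.14],[1,3.8,-4.4,0.5,-0.14],[1,3.8,-4.4,0.5,-0.14],[1,3.8,-4.4,0.5,-0.14],[1,3.8,-4.4,0.5,-0.14],[1,3.8,-4.4,0.5,-0.14],[1,3.8,-4.4,0.5,-0.14],[1,3.8,-4.4,0.5,-0.14]],
], force=30)

```text
time_s: 1.15
tcp_pos: [0.4965, 0.2936, 0.2857]
eef_rot: [180.0, 0.0, -80.9]
contact_force: [1.3, 0.3, 0.2]
gripper_width: 0.0876
gripper_force: 0.0
```

Request:
jog_arm([
  [[1,3.0,-3.5,0.7,0],[1,3.0,-3.5,0.7,0],[1,0,0,0,0],[1,0,0,0,0]],
])

```text
time_s: 1.65
tcp_pos: [0.5554, 0.225, 0.2991]
eef_rot: [180.0, -0.0, -80.7]
contact_force: [-0.6, -0.2, -0.6]
gripper_width: 0.0876
gripper_force: 0.0
```

```bash
python3 - <<'E'
from h import *
import json
i=r.camera_info("wrist");cv2.imwrite("pics/w1.png",r.capture("wrist"))
json.dump({k:(v.tolist() if k=="view" else v) for k,v in i.items()},open("w1.json","w"))
S=r.camera_info("scene");D=r.camera_info("side")
# drawer-front corners by plane cast for several heights
for z in(.03,.08,.12): print(z,plane(S,(352,142),z).round(3),plane(S,(428,187),z).round(3),plane(D,(176,198),z).round(3))
s=r.get_state();print(s['joints'].round(1),s['tcp_pos'].round(4),s['eef_rot'].round(2))
E
```

```text
0.03 [0.826 0.19  0.03 ] [0.829 0.013 0.03 ] [ 0.736 -0.003  0.03 ]
0.08 [0.773 0.15  0.08 ] [ 0.775 -0.013  0.08 ] [0.72  0.106 0.08 ]
0.12 [0.73  0.117 0.12 ] [ 0.733 -0.035  0.12 ] [0.708 0.194 0.12 ]
[ 40.8  11.8  -4.4  -0.  -73.8 -31.4] [0.5551 0.2255 0.2992] [179.96  -0.   -80.65]
```

View pics/w1.png

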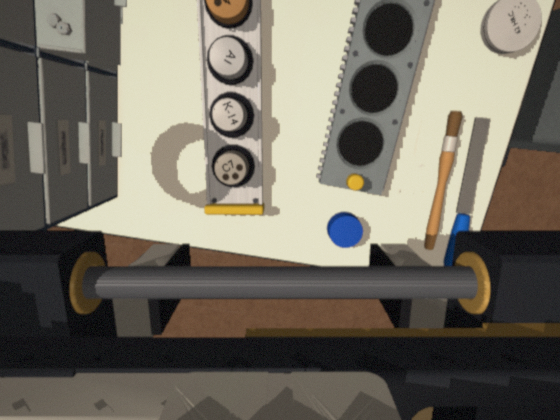

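The wrist view shows the tops at (232,167), (232,115), (230,60) and the bronze one at (229,5, cut off). The pockets are at (360,143), (374,88), (388,29), the pin is at (356,183), the blue look-alike is at (345,230), and the open drawer is at the upper left, x<85. Now I refine by contours and check the drawer's position.

```bash
python3 - <<'E'
from h import *
import json
np.set_printoptions(precision=4,suppress=True)
W=json.load(open("w1.json"));W['view']=np.array(W['view']);S=r.camera_info("scene");D=r.camera_info("side")
w=cv2.imread("pics/w1.png");v=w.max(2)
H=[.044,.050,.042,.036]
T=[((259.4,178.5),(235,245.6)),((286,191.8),(230.3,226.3)),((315,211),(225.6,215.6))]
for k,(c,rr) in enumerate([((232,167),25),((232,115),25),((230,60),26)]):
    m=np.zeros_like(v);cv2.circle(m,c,rr,255,-1)
    b=((v>95)&(m>0)).astype(np.uint8)
    n,l,st,_=cv2.connectedComponentsWithStats(b);j=l==1+st[1:,4].argmax()
    cs,_=cv2.findContours(j.astype(np.uint8),cv2.RETR_EXTERNAL,cv2.CHAIN_APPROX_NONE);h=cv2.convexHull(max(cs,key=len));e=cv2.fitEllipse(h)
    print(k,np.round(e[0]+e[1],1),st[1:,4].max(),plane(W,e[0],H[k]),*tri([(W,e[0]),(S,T[k][0]),(D,T[k][1])]))
for e in ells(w,(0,0,0),(60,60,60),800,6000):
    if 330<e[0][0]<420 and e[0][1]<170: print("pocket",np.round(e[0]+e[1],1),plane(W,e[0],.018),plane(W,e[0],.013))
print("bronze",plane(W,(229,5),.036))
for wp,sp in(((85,50),(352,142)),((85,50),(352,165)),((85,0),(430,187))): print("drawer",*tri([(W,wp),(S,sp)]))
cr=np.vstack([cv2.resize(w[0:200,0:400],(800,400),interpolation=3)]);
cr=np.vstack([cr,cv2.resize(cv2.imread("pics/scene0.png")[100:200,290:490],(400,200),interpolation=3).repeat(1,0) if 0 else np.hstack([cv2.resize(cv2.imread("pics/scene0.png")[110:210,310:510],(400,200)),cv2.resize(cv2.imread("pics/side0.png")[130:230,100:300],(400,200))])])
cv2.imwrite("pics/crop2.png",cr)
E
```

```text
0 [229.8 168.1  31.   32.2] 718 [0.6145 0.2169 0.044 ] [0.6128 0.2176 0.0424] [np.float64(0.001973307270909646), np.float64(0.0007207806403293927), np.float64(0.0013494138895444414)]
1 [227.4 113.9  31.7  33.7] 852 [0.6238 0.1581 0.05  ] [0.6218 0.1581 0.0472] [np.float64(0.0024370352301191036), np.float64(0.001541181897766241), np.float64(0.001209647820892646)]
2 [230.   60.   51.9  51.9] 1468 [0.6291 0.1026 0.042 ] [0.6306 0.0999 0.0385] [np.float64(0.0023033594723435935), np.float64(0.0017455081435373593), np.float64(0.001428827634838054)]
pocket [360.3 142.8  43.1  45.1] [0.4672 0.1654 0.018 ] [0.466  0.1654 0.013 ]
pocket [373.7  88.   45.1  48.7] [0.4655 0.1021 0.018 ] [0.4643 0.1014 0.013 ]
pocket [388.3  28.8  47.2  52.9] [0.4636 0.0388 0.018 ] [0.4624 0.0374 0.013 ]
bronze [0.6379 0.0489 0.036 ]
drawer [0.7433 0.1256 0.1097] [np.float64(0.001850781794632803), np.float64(0.0018507817946327432)]
drawer [0.7633 0.1242 0.0551] [np.float64(0.011242443670822482), np.float64(0.011242443670822574)]
drawer [ 0.8415  0.04   -0.0126] [np.float64(0.02885910973154713), np.float64(0.028859109731547216)]
```

View pics/crop2.png

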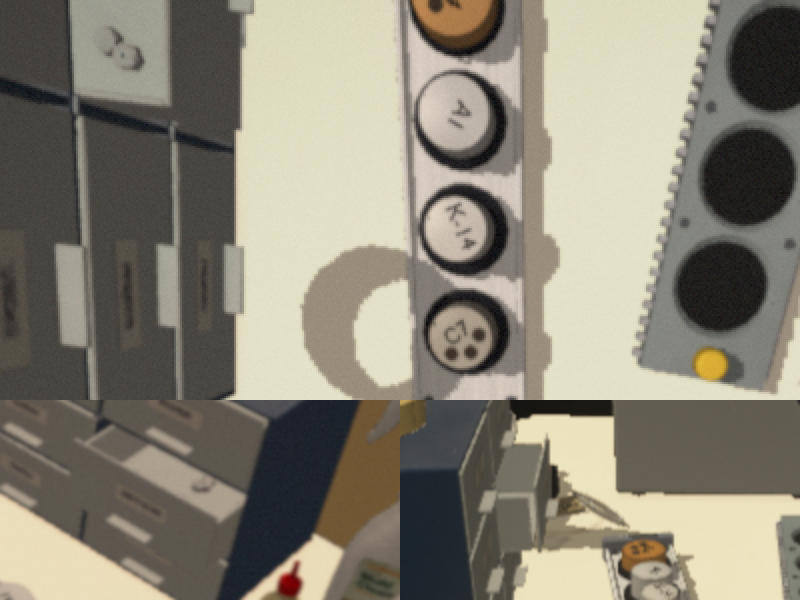

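```bash
python3 - <<'E'
from h import *
import json
np.set_printoptions(precision=4,suppress=True)
W=json.load(open("w1.json"));W['view']=np.array(W['view']);S=r.camera_info("scene");D=r.camera_info("side")
print(*tri([(W,(85,52)),(S,(349,130))]))
for z in(.0,.06,.09,.13): print(z,plane(W,(118,40),z),plane(W,(122,5),z),plane(W,(85,20),z))
# wrist tops, edges read by rows: profile through cup centre
w=cv2.imread("pics/w1.png");h=cv2.cvtColor(w,cv2.COLOR_BGR2GRAY)
for y in(8,60,115,167): print(y,h[y,198:268].tolist())
E
```

```text
[0.7311 0.1286 0.1372] [np.float64(0.0008667612438893261), np.float64(0.0008667612438894276)]
0.0 [0.7673 0.0962 0.    ] [0.7645 0.0587 0.    ] [0.8057 0.0811 0.    ]
0.06 [0.7398 0.1048 0.06  ] [0.7374 0.0725 0.06  ] [0.7729 0.0918 0.06  ]
0.09 [0.726  0.1091 0.09  ] [0.7238 0.0793 0.09  ] [0.7565 0.0971 0.09  ]
0.13 [0.7077 0.1148 0.13  ] [0.7057 0.0885 0.13  ] [0.7347 0.1042 0.13  ]
8 [201, 180, 131, 112, 120, 140, 166, 123, 64, 28, 49, 94, 125, 137, 140, 138, 143, 139, 140, 135, 135, 135, 134, 137, 134, 134, 133, 134, 136, 137, 134, 135, 131, 135, 135, 132, 132, 131, 131, 133, 130, 131, 129, 126, 102, 73, 56, 49, 52, 39, 32, 23, 26, 56, 97, 122, 123, 127, 124, 119, 120, 116, 109, 132, 139, 138, 140, 136, 137, 141]
60 [216, 208, 206, 193, 165, 122, 119, 126, 120, 80, 61, 110, 184, 204, 206, 208, 205, 204, 203, 202, 199, 200, 199, 195, 195, 180, 146, 117, 129, 147, 167, 178, 184, 183, 184, 182, 183, 185, 182, 181, 183, 181, 182, 182, 178, 163, 110, 77, 66, 55, 30, 16, 16, 20, 37, 79, 115, 125, 121, 113, 115, 122, 121, 117, 133, 140, 139, 140, 141, 140]
115 [223, 222, 222, 216, 202, 205, 189, 146, 121, 124, 118, 91, 61, 73, 136, 192, 205, 203, 204, 202, 204, 200, 199, 198, 197, 194, 195, 193, 191, 191, 183, 177, 163, 143, 122, 111, 127, 163, 180, 186, 183, 184, 181, 180, 165, 110, 73, 71, 60, 38, 16, 15, 21, 17, 23, 41, 87, 119, 125, 121, 119, 122, 123, 116, 136, 144, 143, 144, 143, 142]
167 [224, 222, 223, 222, 222, 222, 220, 203, 151, 125, 112, 121, 117, 91, 47, 34, 93, 146, 163, 165, 164, 163, 160, 147, 108, 102, 145, 159, 159, 160, 145, 128, 141, 142, 115, 129, 149, 138, 91, 58, 47, 49, 52, 58, 93, 141, 143, 116, 73, 55, 46, 25, 19, 11, 21, 22, 62, 109, 126, 121, 120, 121, 125, 126, 119, 137, 143, 142, 143, 146]
```

The drawer front is at x≈0.73, with its top at z≈0.137 and y<0.128. I will therefore grasp at yaw −40 for the first three, and turn further for the bronze.

Request:
jog_arm([
  [[0.4,1.0,-0.1,-3.0,0.12],[0.4,1.0,-0.1,-3.0,0.12],[0.4,1.0,-0.1,-3.0,0.12],[0.4,1.0,-0.1,-3.0,0.12],[0.4,1.0,-0.2,-3.0,0.12],[0.4,0.7,-0.2,-3.0,0.12],[0.4,0,0,-2.0,0],[0.4,0,0,0,0]],
])

```text
time_s: 2.7
tcp_pos: [0.6109, 0.2176, 0.0977]
eef_rot: [179.8, 0.1, -39.3]
contact_force: [-0.3, 0.6, 0.4]
gripper_width: 0.0614
gripper_force: 0.0
```

```bash
python3 - <<'E'
from h import *
np.set_printoptions(precision=4,suppress=True)
i=r.camera_info("wrist");w=r.capture("wrist");cv2.imwrite("pics/w2.png",w)
print(r.get_state()['tcp_pos'],r.get_state()['gripper_width'])
for n,X in(("s0",(.613,.217,.044)),("s2",(.622,.158,.05)),("s4",(.6315,.099,.042)),("s3",(.641,.04,.036))):
    print(n,np.round(proj(i,np.array(X)),1))
E
```

```text
[0.6119 0.218  0.0993] 0.06155906828688508
s0 [276.9 237.7]
s2 [350.7 163.1]
s4 [426.6  76.8]
s3 [507.7 -14.2]
```

View pics/w2.png

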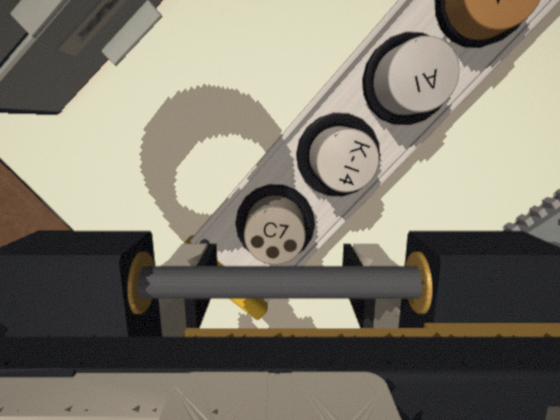

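The close view shows C7 (standard_0) at about (275,230), K-14 (standard_2) at (345,160), Al at (420,76) and the bronze one at (490,5). The jaws are centred near column 278. I fit the tops for refined positions.

```bash
cat > top.py <<'E'
from h import *
np.set_printoptions(precision=4,suppress=True)
def tops(w,i,L):
    g=cv2.GaussianBlur(cv2.cvtColor(w,cv2.COLOR_BGR2GRAY),(3,3),0).astype(float)
    for n,c,R,z in L:
        # edge of the top: outermost strong fall of brightness along rays from the centre
        P=[]
        for a in np.arange(0,2*np.pi,.1):
            rr=np.arange(R*.8,R*1.2,.5);x=c[0]+rr*np.cos(a);y=c[1]+rr*np.sin(a)
            if x.min()<2 or y.min()<2 or x.max()>557 or y.max()>235: continue
            s=cv2.remap(g.astype(np.float32),x.astype(np.float32)[None],y.astype(np.float32)[None],1)[0]
            k=np.diff(s).argmin(); 
            if np.diff(s)[k]<-4: P.append((x[k],y[k]))
        X=np.array([plane(i,p,z)[:2] for p in P])
        for _ in range(6):
            q=np.linalg.lstsq(np.c_[2*X,np.ones(len(X))],(X**2).sum(1),rcond=None)[0];rad=np.sqrt(q[2]+q[:2]@q[:2])
            e=abs(np.linalg.norm(X-q[:2],axis=1)-rad);X=X[e<=max(.0008,2*np.median(e))]
        print(n,q[:2],"diam",(2*rad*1000).round(1),len(X))
E
python3 - <<'E'
from top import *
i=r.camera_info("wrist")
tops(cv2.imread("pics/w2.png"),i,[("s0",(275,229),32,.044),("s2",(345,159),34,.05),("s4",(420,75),38,.042)])
E
```

```text
s0 [0.6192 0.2144] diam 33.1 35
s2 [0.626  0.1594] diam 34.5 33
s4 [0.6346 0.0994] diam 37.8 35
```

Request:
jog_arm([
  [[0.4,0.2,0,-2.0,0],[0.4,0,0,-2.0,0],[0.4,0,0,-1.2,0],[0.4,0,0,-0.5,0],[0.4,0,0,0,0]],
], force=6)

```text
time_s: 3.38
tcp_pos: [0.6148, 0.2175, 0.043]
eef_rot: [-180.0, -0.0, -39.4]
contact_force: [0.5, 0.5, -0.1]
gripper_width: 0.0614
gripper_force: 0.0
```

Request:
jog_arm([
  [[-0.1,0,0,0,0],[-0.1,0,0,0,0],[-0.2,0,0,0,0],[-0.3,0,0,0,0],[-0.3,0,0,0,0],[-0.3,0,0,0,0]],
])

```text
time_s: 4.12
tcp_pos: [0.6149, 0.2174, 0.0429]
eef_rot: [-180.0, -0.0, -39.4]
contact_force: [0.2, 0.9, 3.0]
gripper_width: 0.0378
gripper_force: 6.0
```

Request:
jog_arm([
  [[-0.3,0,0,0,0],[-0.3,0,0,0,0],[-0.3,0,0,2.0,0],[-0.3,0,0,3.0,0],[-0.3,-3.7,-1.3,0,0],[-0.3,-3.7,-1.3,0,0],[-0.3,-3.7,-1.3,0,0],[-0.3,-3.7,-1.3,0,0]],
], force=30)

```text
time_s: 5.12
tcp_pos: [0.4646, 0.1641, 0.0917]
eef_rot: [179.9, 0.0, -39.4]
contact_force: [-0.4, 0.1, -0.4]
gripper_width: 0.0373
gripper_force: 30.0
```

Request:
jog_arm([
  [[-0.3,0,0,0,0],[-0.3,0,0,-2.0,0],[-0.3,0,0,-1.5,0],[-0.3,0,0,0,0]],
])

```text
time_s: 5.62
tcp_pos: [0.466, 0.1646, 0.0562]
eef_rot: [179.8, 0.0, -39.4]
contact_force: [-0.3, -0.0, -0.6]
gripper_width: 0.0373
gripper_force: 30.0
```

```bash
python3 - <<'E'
from h import *
s=r.get_state();print(s['tcp_pos'].round(4),s['gripper_width'])
w=r.capture("wrist");a=r.capture("scene");b=r.capture("side")
for n,x in(("w3",w),("s3",a),("d3",b)): cv2.imwrite(f"pics/{n}.png",x)
c=np.vstack([np.hstack([cv2.resize(a[200:350,160:360],(400,300),interpolation=3),cv2.resize(b[170:270,250:383],(400,300),interpolation=3)]),np.hstack([cv2.resize(w,(400,300)),np.zeros((300,400,3),np.uint8)])])
cv2.imwrite("pics/crop3.png",c)
E
```

```text
[0.466  0.1646 0.0562] 0.03730639886403416
```

View pics/crop3.png

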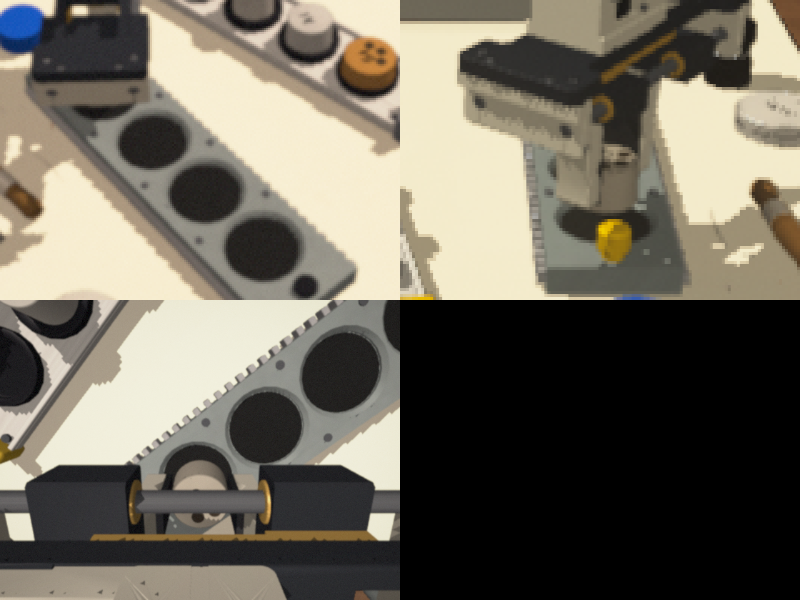

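It shows standard_0 held upright over pocket one beside the pin; in the wrist picture it is centred at about (197,480) within the pocket.

Request:
jog_arm([
  [[-0.3,0,0,-0.8,0],[-0.3,0,0,-0.5,0],[-0.3,0,0,-0.2,0],[-0.3,0,0,0,0]],
])

```text
time_s: 6.28
tcp_pos: [0.4665, 0.1651, 0.0424]
eef_rot: [180.0, 0.0, -39.4]
contact_force: [1.0, -0.2, -2.4]
gripper_width: 0.0374
gripper_force: 30.0
```

Request:
jog_arm([
  [[-0.3,0,0,-0.1,0],[-0.3,0,0,-0.1,0],[-0.3,0,0,0,0]],
])

```text
time_s: 6.65
tcp_pos: [0.4666, 0.1652, 0.0405]
eef_rot: [180.0, 0.0, -39.4]
contact_force: [0.5, -0.5, -2.2]
gripper_width: 0.0371
gripper_force: 30.0
```

Request:
jog_arm([
  [[0.0,0,0,0,0],[0.2,0,0,0,0],[0.4,0,0,0,0],[0.4,0,0,0.5,0],[0.4,0,0,2.0,0],[0.4,0,0,3.4,0],[0.4,4.0,-0.2,0,0],[0.4,4.0,-0.2,0,0]],
], force=6)

```text
time_s: 7.65
tcp_pos: [0.5479, 0.1616, 0.1011]
eef_rot: [-179.9, -0.0, -39.3]
contact_force: [-0.0, 0.3, -0.1]
gripper_width: 0.0613
gripper_force: 0.0
```

Request:
jog_arm([
  [[0.4,4.0,-0.2,0,0],[0.4,3.7,-0.1,0,0],[0.4,0,0,0,0],[0.4,0,0,0,0]],
])

```text
time_s: 8.15
tcp_pos: [0.623, 0.1579, 0.0993]
eef_rot: [180.0, 0.0, -39.4]
contact_force: [-0.1, -0.2, 1.0]
gripper_width: 0.0613
gripper_force: 0.0
```

```bash
python3 - <<'E'
from top import *
i=r.camera_info("wrist");w=r.capture("wrist");cv2.imwrite("pics/w4.png",w)
a=r.capture("side");cv2.imwrite("pics/d4.png",a);b=r.capture("scene")
print(r.get_state()['tcp_pos'].round(4))
cv2.imwrite("pics/crop4.png",np.hstack([w,np.vstack([cv2.resize(a[180:280,270:350],(240,300)),np.zeros((120,240,3),np.uint8)])]))
E
```

```text
[0.6228 0.1584 0.0999]
```

View pics/crop4.png

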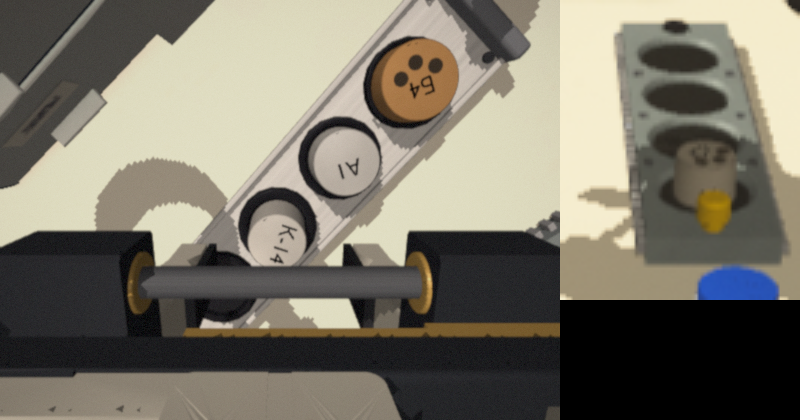

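Standard_0 stands upright in pocket one, next to the pin. K-14 is at (276,230), Al at (340,158), bronze at (412,80): the jaws line up with K-14 as they did with the first one.

Request:
jog_arm([
  [[0.4,0.2,0,-2.0,0],[0.4,0,0,-2.0,0],[0.4,0,0,-1.2,0],[0.4,0,0,-0.5,0],[0.0,0,0,0,0],[-0.2,0,0,0,0],[-0.3,0,0,0,0],[-0.3,0,0,0,0]],
])

```text
time_s: 9.3
tcp_pos: [0.6258, 0.1583, 0.0431]
eef_rot: [-180.0, -0.0, -39.4]
contact_force: [-0.7, 0.1, 3.7]
gripper_width: 0.0361
gripper_force: 6.0
```

Request:
jog_arm([
  [[-0.3,0,0,0,0],[-0.3,0,0,0,0]],
])

```text
time_s: 9.55
tcp_pos: [0.6258, 0.1583, 0.0431]
eef_rot: [-180.0, -0.0, -39.4]
contact_force: [-2.0, -0.7, 6.1]
gripper_width: 0.0359
gripper_force: 6.0
```

Request:
jog_arm([
  [[-0.4,0,0,0,0],[-0.4,0,0,0,0],[-0.4,0,0,2.0,0],[-0.4,0,0,3.0,0],[-0.4,-4.0,-1.4,0,0],[-0.4,-4.0,-1.4,0,0],[-0.4,-4.0,-1.4,0,0],[-0.4,-4.1,-1.4,0,0]],
], force=30)

```text
time_s: 10.55
tcp_pos: [0.463, 0.1015, 0.092]
eef_rot: [180.0, 0.0, -39.4]
contact_force: [-1.1, 0.8, -2.1]
gripper_width: 0.0352
gripper_force: 30.0
```

Request:
jog_arm([
  [[-0.4,0,0,0,0],[-0.4,0,0,-2.0,0],[-0.4,0,0,-1.5,0],[-0.4,0,0,-1.0,0],[-0.4,0,0,-0.4,0],[-0.4,0,0,-0.1,0],[-0.4,0,0,0,0],[-0.4,0,0,0,0]],
])

```text
time_s: 11.55
tcp_pos: [0.4648, 0.1024, 0.043]
eef_rot: [-180.0, -0.0, -39.4]
contact_force: [0.8, 0.1, -3.4]
gripper_width: 0.0352
gripper_force: 30.0
```

Request:
jog_arm([
  [[-0.4,0,0,-0.2,0],[-0.4,0,0,-0.1,0],[-0.4,0,0,0,0],[0.0,0,0,0,0],[0.2,0,0,0,0],[0.4,0,0,0,0],[0.4,0,0,1.5,0],[0.4,0,0,4.5,0]],
])

```text
time_s: 12.55
tcp_pos: [0.4632, 0.1013, 0.0984]
eef_rot: [179.7, 0.1, -39.4]
contact_force: [0.9, 0.3, 0.4]
gripper_width: 0.0612
gripper_force: 0.0
```

Request:
jog_arm([
  [[0.4,4.2,-0.1,0,0],[0.4,4.2,-0.1,0,0],[0.4,4.2,-0.1,0,0],[0.4,4.1,0,0,0],[0.4,0,0,0,0],[0.4,0,0,0,0]],
], force=6)

```text
time_s: 13.3
tcp_pos: [0.6309, 0.0989, 0.0988]
eef_rot: [179.9, 0.1, -39.4]
contact_force: [-0.1, -0.6, 0.9]
gripper_width: 0.0612
gripper_force: 0.0
```

```bash
python3 - <<'E'
from top import *
i=r.camera_info("wrist");w=r.capture("wrist");cv2.imwrite("pics/w5.png",w)
a=r.capture("side");b=r.capture("scene")
print(r.get_state()['tcp_pos'].round(4))
cv2.imwrite("pics/crop5.png",np.hstack([w,np.vstack([cv2.resize(a[180:280,270:350],(240,300)),np.zeros((120,240,3),np.uint8)])]))
cv2.imwrite("pics/s5.png",b)
E
```

```text
[0.6308 0.0993 0.0997]
```

View pics/crop5.png

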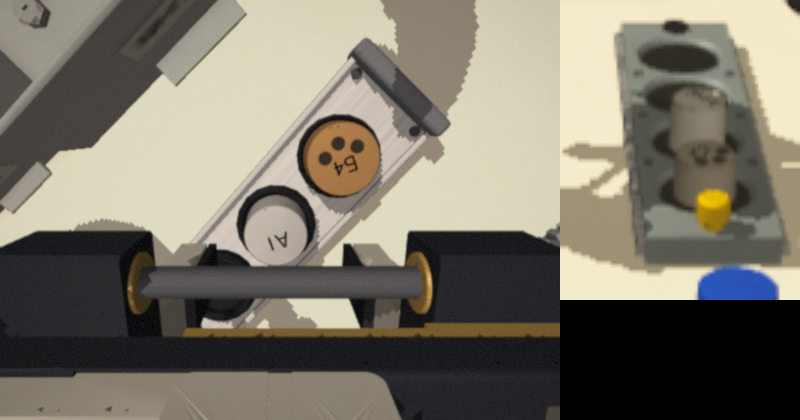

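View pics/s5.png

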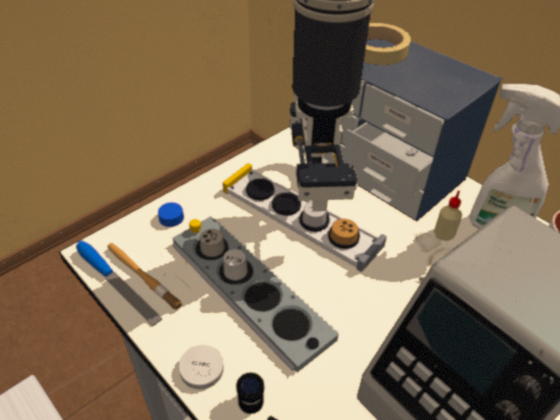

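K-14 stands in pocket two at (234,262) and standard_0 in pocket one at (211,243). Al is at (278,230) under the jaws and bronze at (340,158); the drawer edge at the upper left is clear of the body.

Request:
jog_arm([
  [[0.4,0.2,0,-1.5,0],[0.4,0,0,-1.5,0],[0.4,0,0,-1.5,0],[0.4,0,0,-0.9,0],[0.4,0,0,-0.3,0],[0.4,0,0,0,0]],
])

```text
time_s: 14.2
tcp_pos: [0.6337, 0.0992, 0.0425]
eef_rot: [180.0, -0.0, -39.4]
contact_force: [-0.7, 0.5, 0.0]
gripper_width: 0.0613
gripper_force: 0.0
```

Request:
jog_arm([
  [[0.0,0,0,0,0],[-0.2,0,0,0,0],[-0.3,0,0,0,0],[-0.3,0,0,0,0],[-0.3,0,0,0,0],[-0.3,0,0,0,0]],
])

```text
time_s: 14.95
tcp_pos: [0.6338, 0.0993, 0.0429]
eef_rot: [-180.0, -0.0, -39.4]
contact_force: [-1.0, 0.6, 4.4]
gripper_width: 0.0399
gripper_force: 6.0
```

Request:
jog_arm([
  [[-0.4,0,0,0,0],[-0.4,0,0,0,0],[-0.4,0,0,2.0,0],[-0.4,0,0,3.0,0],[-0.4,-4.3,-1.5,0,0],[-0.4,-4.3,-1.5,0,0],[-0.4,-4.3,-1.5,0,0],[-0.4,-4.2,-1.6,0,0]],
], force=30)

```text
time_s: 15.95
tcp_pos: [0.4608, 0.0375, 0.0921]
eef_rot: [180.0, 0.0, -39.4]
contact_force: [-1.1, 1.4, -0.7]
gripper_width: 0.039
gripper_force: 30.0
```

Request:
jog_arm([
  [[-0.4,0,0,0,0],[-0.4,0,0,-2.0,0],[-0.4,0,0,-1.5,0],[-0.4,0,0,-1.0,0],[-0.4,0,0,-0.4,0],[-0.4,0,0,-0.2,0],[-0.4,0,0,-0.1,0],[-0.4,0,0,0,0]],
])

```text
time_s: 16.95
tcp_pos: [0.4628, 0.0383, 0.0408]
eef_rot: [-180.0, -0.0, -39.4]
contact_force: [0.5, -0.5, -0.3]
gripper_width: 0.0394
gripper_force: 30.0
```

Request:
jog_arm([
  [[0.0,0,0,0,0],[0.2,0,0,0,0],[0.4,0,0,0,0],[0.4,0,0,1.5,0],[0.4,0,0,4.5,0],[0.4,4.0,0,2.0,0.15],[0.4,4.0,0,0,0.15],[0.4,4.0,0.1,0,0.15]],
])

```text
time_s: 17.95
tcp_pos: [0.584, 0.0392, 0.1212]
eef_rot: [-180.0, -0.1, -13.3]
contact_force: [0.8, 0.6, -1.1]
gripper_width: 0.0613
gripper_force: 0.0
```

Request:
jog_arm([
  [[0.4,4.0,0.1,0,0.15],[0.4,2.0,0,0,0.09],[0.4,0,0,0,0],[0.4,0,0,0,0]],
], force=6)

```text
time_s: 18.45
tcp_pos: [0.6417, 0.0401, 0.1202]
eef_rot: [180.0, 0.1, 0.0]
contact_force: [-0.1, -0.2, 0.5]
gripper_width: 0.0617
gripper_force: 0.0
```

```bash
python3 - <<'E'
from top import *
i=r.camera_info("wrist");w=r.capture("wrist");cv2.imwrite("pics/w6.png",w)
a=r.capture("scene")
print(r.get_state()['tcp_pos'].round(4),np.round(proj(i,np.array((.643,.040,.036))),1))
cv2.imwrite("pics/crop6.png",np.hstack([w,np.vstack([cv2.resize(a[220:340,180:330],(240,192)),cv2.resize(a[150:290,230:405],(240,192)),np.zeros((36,240,3),np.uint8)])]))
E
```

```text
[0.6418 0.0402 0.1208] [277.8 223.1]
```

View pics/crop6.png

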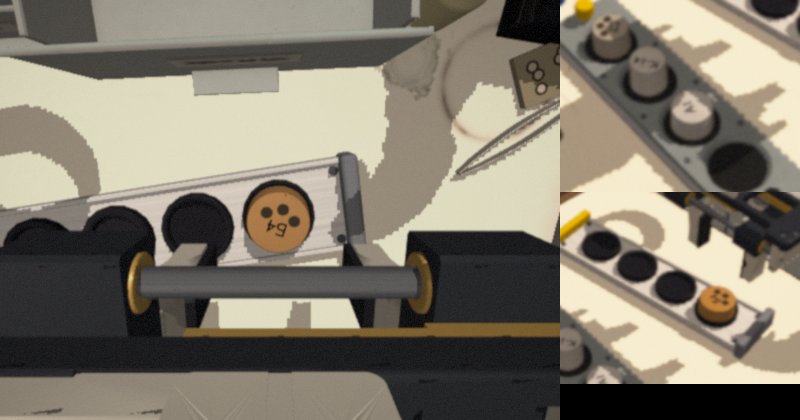

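Al stands in pocket three and pocket four is empty. The bronze one is at (279,218), centred in column between the jaws, with the grey cap at (352,200). I narrow the opening to clear the cap.

Request:
jog_arm([
  [[0.23,0.2,0,-2.0,0],[0.23,0,0,-2.0,0],[0.23,0,0,-1.5,0],[0.23,0,0,-1.0,0],[0.23,0,0,-0.5,0],[0.23,0,0,-0.4,0],[0.23,0,0,-0.4,0],[0.23,0,0,0,0]],
])

```text
time_s: 19.55
tcp_pos: [0.6445, 0.0402, 0.0424]
eef_rot: [180.0, 0.0, 0.1]
contact_force: [-0.3, 0.2, 0.2]
gripper_width: 0.0542
gripper_force: 0.0
```

Request:
jog_arm([
  [[0.0,0,0,0,0],[-0.2,0,0,0,0],[-0.2,0,0,0,0],[-0.2,0,0,0,0],[-0.2,0,0,0,0]],
])

```text
time_s: 20.18
tcp_pos: [0.6448, 0.0403, 0.0428]
eef_rot: [-180.0, -0.0, 0.1]
contact_force: [-0.3, 1.2, 1.2]
gripper_width: 0.045
gripper_force: 6.0
```

Request:
jog_arm([
  [[-0.2,0,0,0,0],[-0.2,0,0,0,0],[-0.2,0,0,2.0,0],[-0.2,0,0,5.0,0],[-0.2,-4.0,-1.5,0,-0.15],[-0.2,-4.0,-1.5,0,-0.15],[-0.2,-4.0,-1.5,0,-0.15],[-0.2,-4.0,-1.5,0,-0.15]],
], force=35)

```text
time_s: 21.18
tcp_pos: [0.4825, -0.0205, 0.1119]
eef_rot: [179.9, 0.1, -34.6]
contact_force: [-0.7, -0.3, -2.0]
gripper_width: 0.0441
gripper_force: 35.0
```

Request:
jog_arm([
  [[-0.2,-2.4,-0.6,0,-0.09],[-0.2,0,0,0,0],[-0.2,0,0,-3.0,0],[-0.2,0,0,-2.0,0],[-0.2,0,0,-1.0,0],[-0.2,0,0,-0.7,0],[-0.2,0,0,-0.2,0],[-0.2,0,0,0,0]],
])

```text
time_s: 22.18
tcp_pos: [0.4609, -0.0257, 0.0438]
eef_rot: [-180.0, -0.0, -39.4]
contact_force: [-0.6, 0.5, -2.4]
gripper_width: 0.0439
gripper_force: 35.0
```

Request:
jog_arm([
  [[-0.2,0,0,-0.2,0],[-0.2,0,0,-0.1,0],[-0.2,0,0,0,0],[-0.2,0,0,0,0]],
])

```text
time_s: 22.68
tcp_pos: [0.4606, -0.0258, 0.0406]
eef_rot: [-180.0, -0.0, -39.4]
contact_force: [0.2, 0.2, -2.6]
gripper_width: 0.044
gripper_force: 35.0
```

Request:
jog_arm([
  [[0.0,0,0,0,0],[0.2,0,0,0,0],[0.4,0,0,0,0],[0.4,0,0,1.0,0],[0.4,0,0,4.0,0],[0.4,0,0,5.0,0],[0.4,0,4.0,4.0,0],[0.4,0,5.0,4.0,0]],
])

```text
time_s: 23.68
tcp_pos: [0.4604, 0.0634, 0.2222]
eef_rot: [-179.9, -0.0, -39.5]
contact_force: [2.2, 0.0, -0.5]
gripper_width: 0.0611
gripper_force: 0.0
```

Request:
jog_arm([
  [[0.4,0,6.0,1.0,0],[0.4,0,6.0,0,0],[0.4,2,4.0,0,-0.1],[0.4,0,0,0,0],[0.4,0,0,0,0]],
])

```text
time_s: 24.3
tcp_pos: [0.4802, 0.2228, 0.2298]
eef_rot: [180.0, 0.0, -45.1]
contact_force: [-0.4, -0.1, -0.0]
gripper_width: 0.0615
gripper_force: 0.0
```

```bash
python3 - <<'E'
from top import *
w=r.capture("wrist");a=r.capture("scene");b=r.capture("side")
c=np.vstack([np.hstack([cv2.resize(a[200:350,160:360],(400,300),interpolation=3),cv2.resize(b[170:270,250:383],(400,300),interpolation=3)]),np.hstack([cv2.resize(w,(400,300)),np.zeros((300,400,3),np.uint8)])])
cv2.imwrite("pics/crop7.png",c)
E
```

```text
(no output)
```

View pics/crop7.png

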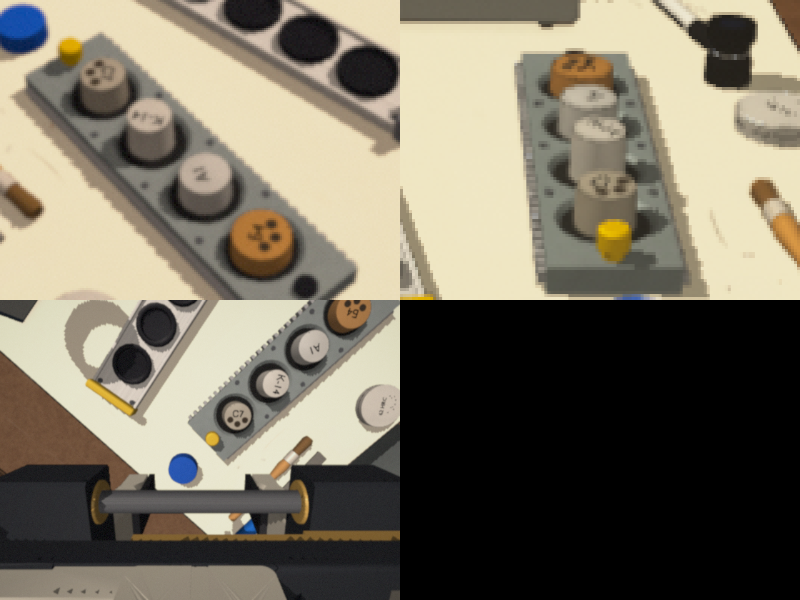

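All four stand upright and flat in the pockets, in the order C7, K-14, Al, bronze from the yellow pin. In the scene crop they are at (103,85), (150,128), (205,183) and (262,243).

```bash
python3 -c "
from plant import r
print(r.close_job())"
```

```text
the job is handed in; nothing more can be done
None
```

I handed the job in at about 24 s: in the last pictures all four standards stand upright in the magazine pockets in rack order (0, 2, 4, 3 from the yellow pin), with the gripper clear; the hand-in returned no verdict.

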